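Park the microscope's loose optics in their trays

ROBOT

A 6-joint arm with a two-finger parallel gripper is mounted at the origin on the work surface. World frame = base frame: x ahead of the robot, y to its left, z up, the work surface at z = 0. Lengths are in m, angles in rad, forces in N, time in s.
With the tool pointing down it reaches from about 0.3 to 0.875 m from the base axis. Payload 6.4 kg.
Tool frame: the origin (TCP) lies on the centre line of the jaws, within the pads' length; the fingertips stand 25 mm ahead of it and the grasp point (between the pads) lies 6 mm ahead of it (ctrl.tip_reach is the distance from the TCP to the fingertips, in m); z points along the fingers, y is the line along which they close (so a half turn about z gives the same grasp; the last joint's range is limited). The gripper opens to 85 mm and grips with 20 to 120 N. Pads are 22 mm wide; open, the fingers measure 114 mm over their backs; the gripper's body (76 mm by 85 mm) begins 54 mm behind the grasp point. The pads swing forward as they close: fully open they stand 13 mm farther back than shut.
Start: joints at [-1.447, 0.181, 1.607, -0, 1.354, -0.206], TCP at [0.186, -0.544, 0.256] pointing down, gripper open.
Joint ranges: [-2.99, 2.99], [-0.89, 2.07], [0.3, 2.58], [-1.14, 4.28], [0, 2.63], [-3.12, 3.12]. Speed limits (rad/s): [2.57, 2.57, 3.01, 3.14, 3.14, 3.14].

INTERFACE

Orientations are given as a unit quaternion [w, x, y, z].
In Python, from bench import ctrl gives the robot as it stands.
- The arm moves only by the tool servo_tool, never from a script. Its argument "motion" is a list that holds one entry, the list of rows, each a list of 5 numbers: the shift along the tool's x, y, z in cm, then the turn about the tool's z in degrees, then the closure, from -1 (fully open) to 1 (shut). In form: [[[dx, dy, dz, twist, claw], ...]]. A call has 1 to 5 rows; each row is the pose to reach, as a shift and turn from the pose commanded when the call began, along the tool's axes at that moment; what a row does not reach only later rows make up. A row lasts 1/10 s, in which the tool goes at most 50 mm and 8.59 degrees, less where a joint would pass 70% of its speed; a pose out of reach is approached as far as the arm can. A call with a gripper value outside its range is refused whole. The fingers move at their own pace and stop on an object; the grip force is fixed at half the most. Time passes only in rows, so rows that repeat a pose let the fingers close. It gives the time, the measured TCP pose, the force, the opening and the grip force at its end, in the units of the state.
- ctrl.get_obs(): the state, without advancing time (a new reading comes with each control period).
- ctrl.camera(name): name is "side" or "top"; returns a dict with "pixels" (400x640x3 uint8, red, green, blue), "depth" (400x640 float32, m along the optical axis (not along the pixel's ray), 0 where there is no reading), "fx", "fy", "cx", "cy" (pixels), "k1" (the pictures are not rectified: a ray, as slopes to the right and down, at radius r is drawn at 1 + k1 r^2 times it, then the intrinsics apply), "R" (3x3) and "t" (3): a world point X has camera coordinates R X + t. Camera axes: x right, y down, z forward; pixel columns grow to the right and rows downward; lengths in m; the calibration is good to about 2 mm. A picture is of the moment at which its call begins.
- ctrl.hand_in(): hands the job in; it is judged then, once.
The state is a dict: "time_s": time; "q": joint angles; "dq": joint speeds; "joint_efforts": joint torques, N m; "eef_pos": TCP position; "eef_rot": TCP orientation; "wrist_force": force on the tool from outside, world axes, zero at the start; "torque": the same for the moment, N m; "opening": opening from 0.0 (shut) to 1.0 (fully open); "grasp_force": force on a finger pad.
Only numpy, scipy, OpenCV 4.12 (cv2) and the standard library are available. Lean on these libraries where they do the work, as an engineer would, in place of code of your own. Each camera call takes 0.05 s, during which the arm holds its last target. There are 200 camera calls.

TASK

Put the loose microscope optics away: set the objective in the large round tray, the eyepiece in the small round tray, the filter slider in the oblong tray and the beam-splitter block in the square tray, each standing as it stands now, flat on the floor of its tray, and fit the dust cap squarely over the nose of the objective, knob up. Set everything down gently, leave it all released and at rest, and do not disturb the sample jar.

Things in the scene. Friction and masses are not known exactly. Their poses are not given: they have to be found in the camera images.
- objective: microscope objective: squat white cylinder with a black band, 58 mm diameter up to 38 mm height, then a narrower nose tapering from 40 mm to 34 mm diameter, 52 mm tall in all, glass on top; stands upright, nose up; about 0.3 kg. Origin: centre of its underside, z up.
- eyepiece: eyepiece: slim black upright cylinder, 36 mm diameter up to 38 mm height, then a rubber eyecup of 29 mm diameter, 52 mm tall in all; about 0.12 kg. Origin: centre of its underside, z up.
- slider: filter slider: oblong aluminium bar, 70 mm (its x) by 26 mm (its y) by 28 mm tall, two small dark round windows on top; lies flat; about 0.13 kg. Origin: centre of its underside.
- block: beam-splitter block: square grey block, 44 by 44 mm (x, y) and 32 mm tall, with a round window on top; about 0.16 kg. Origin: centre of its underside.
- cap: dust cap of the objective: flat plain grey round lid, 56 mm outer diameter, 12 mm tall, with a black knob on top (16 mm diameter, 18 mm tall, so 30 mm in all); stands skirt down; hollow below (48 mm inner diameter, 9 mm deep). Fits over the objective's nose and rests on its top, underside 43 mm above the objective's underside. Origin: centre of its underside, z up; about 0.04 kg.
- tray_large_round: tray of the objective, fixed to the bench: the larger round aluminium tray with a black floor, 74 mm inner and 82 mm outer diameter, rim top 8 mm above the bench, floor 3 mm above the bench. Origin: centre of its underside, on the bench.
- tray_small_round: tray of the eyepiece, fixed to the bench: the smaller round aluminium tray with a black floor, 52 mm inner and 60 mm outer diameter, rim top 8 mm and floor 3 mm above the bench. Origin: centre of its underside, on the bench.
- tray_long: tray of the filter slider, fixed to the bench: oblong aluminium tray with a black floor, inside 86 mm (its x) by 42 mm (its y), walls 4 mm thick, rim top 8 mm and floor 4 mm above the bench. Origin: centre of its underside, on the bench.
- tray_square: tray of the beam-splitter block, fixed to the bench: square aluminium tray with a black floor, inside 60 by 60 mm (x, y), walls 4 mm thick, rim top 8 mm and floor 4 mm above the bench. Origin: centre of its underside, on the bench.
- jar: bystander: white sample jar with a red lid, 56 mm diameter, 75 mm tall, standing loose beyond the trays; not to be disturbed. Origin: centre of its underside.
There are look-alikes about, which are no part of the job. Leave any red look-alike of the block alone.

How it is judged:
At the end, for the whole second after the job is handed in: Each of the four parts upright (0.12 rad) on its own tray's floor: within 14 mm of the tray's centre, underside under 6.5 mm above the tray's; the cap upright on the objective, within 10 mm of its axis, underside 38 to 47 mm above the objective's; all at rest (horizontal distance between objective and tray_large_round below 0.014 m and z of objective in the frame of tray_large_round below 0.0065 m and angle between each of objective, eyepiece, slider, block, cap's own z axis and vertical below 0.12 rad and linear speed of each of objective, eyepiece, slider, block, cap below 0.02 m/s and horizontal distance between eyepiece and tray_small_round below 0.014 m and z of eyepiece in the frame of tray_small_round below 0.0065 m and horizontal distance between slider and tray_long below 0.014 m and z of slider in the frame of tray_long below 0.0065 m and horizontal distance between block and tray_square below 0.014 m and z of block in the frame of tray_square below 0.0065 m and horizontal distance between cap and objective below 0.01 m and z of cap in the frame of objective between 0.038 and 0.047 m); the robot touches nothing.
It fails at once if the sample jar is pushed more than 20 mm from its place (distance of jar from where it was at the start of the episode above 0.02 m).
It fails at once if a part is rammed into its tray (over 80 N) (contact force between objective and tray_large_round above 80 N or contact force between eyepiece and tray_small_round above 80 N or contact force between slider and tray_long above 80 N or contact force between block and tray_square above 80 N).
It fails at once if the cap is rammed onto the objective (over 80 N) (contact force between cap and objective above 80 N).
It fails at once if a part or the cap is dropped or flung (moves faster than 0.5 m/s, a fall of about 13 mm, with no finger on it) ((contact force between the fingers and objective below 0.01 N and linear speed of objective above 0.5 m/s) or (contact force between the fingers and eyepiece below 0.01 N and linear speed of eyepiece above 0.5 m/s) or (contact force between the fingers and slider below 0.01 N and linear speed of slider above 0.5 m/s) or (contact force between the fingers and block below 0.01 N and linear speed of block above 0.5 m/s) or (contact force between the fingers and cap below 0.01 N and linear speed of cap above 0.5 m/s)).
It also fails if it takes over 112 s, if anything falls off the work surface, if the arm or the gripper's body presses on something with over 40 N, if the wrist force passes 120 N, or if a joint passes its speed limit or range.

## Working session

There is one attempt and no reset: what is moved stays moved. The work goes in short steps, Python scripts to look and compute and a tool call to move; the robot and the scene stay as the last step left them, time stands still between calls to the robot, and variables do not carry over. Pictures are saved under pics/ and viewed, at most 14 in all, crops included, and the job is handed in when it is done.

Besides the shell and the picture viewer there is one more tool, called by a JSON object that holds its "name" and its "arguments". servo_tool: Moves the arm, as the interface text tells. Its arguments: {"type":"object","properties":{"motion":{"type":"array"}},"required":["motion"]}

```bash
ls; mkdir -p pics
cat > h.py <<'E'
import numpy as np, cv2
from bench import ctrl
def cam(n):
    c=ctrl.camera(n); c['K']=np.array([[c['fx'],0,c['cx']],[0,c['fy'],c['cy']],[0,0,1]]); c['D']=np.array([c['k1'],0,0,0,0.])
    c['R']=np.array(c['R']); c['t']=np.array(c['t']); return c
def ray(c,uv):
    s=cv2.undistortPoints(np.array(uv,float).reshape(-1,1,2),c['K'],c['D']).reshape(-1,2)
    d=np.c_[s,np.ones(len(s))]@c['R']; o=-c['R'].T@c['t']; return o,d
def plane(c,uv,z):
    o,d=ray(c,uv); return o+d*((z-o[2])/d[:,2])[:,None]
def cloud(c):
    v,u=np.mgrid[0:400,0:640]; o,d=ray(c,np.c_[u.ravel(),v.ravel()])
    return (o+d*c['depth'].reshape(-1,1)).reshape(400,640,3)
def save(n,img): cv2.imwrite('pics/'+n+'.png',img[:,:,::-1])
E
python3 - <<'E'
from h import *
for n in('top','side'):
    c=cam(n); save(n+'0',c['pixels']); print(n,c['fx'],c['k1'],-c['R'].T@c['t'],c['R'][2],(c['depth']>0).mean())
print(ctrl.get_obs(),ctrl.tip_reach)
E
```

```text
pics
top 488.3878344041164 -0.1434409691723823 [ 0.50743735 -0.00919394  1.26020844] [ 0.04243002  0.0168551  -0.99895726] 0.9961328125
side 421.27167093953386 -0.07245707025404871 [0.48868656 0.77639388 0.5023463 ] [ 0.09863186 -0.85043538 -0.51675082] 0.99589453125
{'time_s': 0.1, 'q': array([-1.44730451e+00,  1.81483311e-01,  1.60787799e+00, -2.61003259e-05,
        1.35378601e+00, -2.06318346e-01]), 'dq': array([ 0.00051476, -0.00046461, -0.00206684, -0.00046097,  0.00233669,
        0.00053318]), 'joint_efforts': array([ 3.46686456e-04, -4.45876265e+01, -3.52239311e+01, -2.88353212e-04,
        4.14389768e-03,  5.05647483e-05]), 'eef_pos': array([ 0.18616523, -0.54356218,  0.2554794 ]), 'eef_rot': array([-7.77187796e-04,  9.86433181e-01,  1.64161432e-01,  1.94514725e-05]), 'wrist_force': array([ 1.09172427,  0.39664337, -0.75815687]), 'torque': array([ 0.00520406,  0.02361417, -0.04508158]), 'grasp_force': 0.0, 'opening': 0.9969542105872664} 0.025
```

View pics/top0.png

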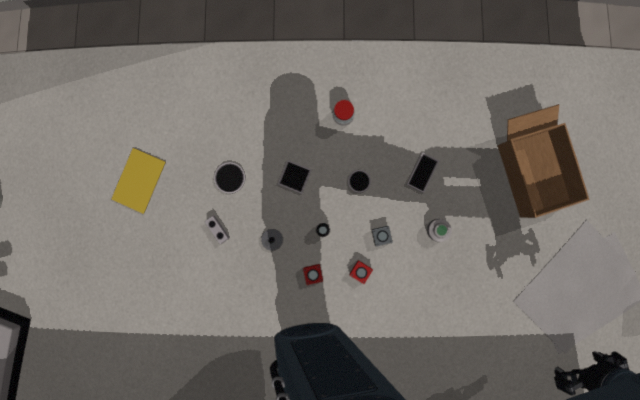

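View pics/side0.png

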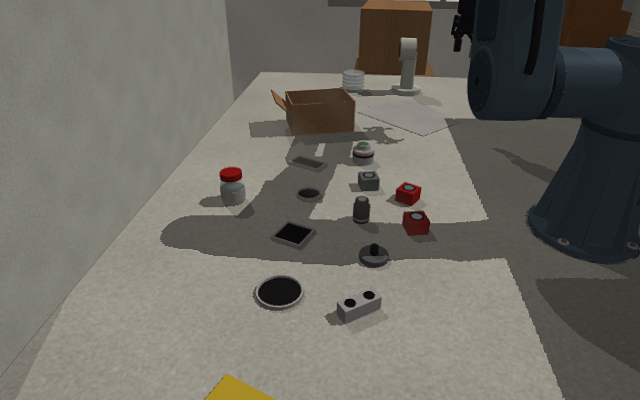

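Top view. Trays: large round (229,178), square (294,177), small round (359,181), long (423,173).

Candidates for each part:
- **Slider:** (217,228) is the only oblong bar with two windows.
- **Cap:** (272,240) is a flat grey disc with a knob.
- **Eyepiece:** (322,230).
- **Block:** (381,236) is grey. (313,274) and (361,271) are red look-alikes and stay put.
- **Objective:** (437,230) is a white cylinder with a greenish glass. The jar at (343,110) has a red lid and is left alone.

In the side view the same things are at slider (359,305), cap (373,255), eyepiece (361,210), block (368,180) and objective (363,152).

```bash
cat > m.py <<'E'
from h import *
S=dict(slider=(217,228),cap=(272,240),eyep=(322,230),block=(381,236),obj=(437,230),jar=(343,110),red1=(313,274),red2=(361,271))
T=dict(tl=(229,178),tsq=(294,177),ts=(359,181),tlong=(423,173))
def objs():
    c=cam('top');s=cam('side');P=cloud(c);Q=cloud(s).reshape(-1,3)
    n,L=cv2.connectedComponents((P[:,:,2]>.008).astype(np.uint8),connectivity=4)
    for k,(u,v) in S.items():
        A=P[L==L[v,u]]; h=np.percentile(A[:,2],97); m=A[A[:,2]>h-.005]
        r=cv2.minAreaRect((m[:,:2]*1000).astype(np.float32))
        B=Q[np.linalg.norm(Q[:,:2]-m[:,:2].mean(0),axis=1)<.04]; B=B[B[:,2]>.008]; hs=np.percentile(B[:,2],97); b=B[B[:,2]>hs-.004]
        rs=cv2.minAreaRect((b[:,:2]*1000).astype(np.float32))
        print(k,len(A),'h %.3f side %.3f'%(h,hs),np.round(r[0],1),np.round(r[1],1),round(r[2],1),'| side',np.round(rs[0],1),np.round(rs[1],1),round(rs[2],1))
    return c,s,P
if __name__=='__main__':
    c,s,P=objs()
    d=(c['pixels'].max(2)<45).astype(np.uint8); n,L=cv2.connectedComponents(d,connectivity=4)
    ds=(s['pixels'].max(2)<45).astype(np.uint8)
    for k,(u,v) in T.items():
        M=(L==L[v,u]); zz=P[:,:,2]; ring=cv2.dilate(M.astype(np.uint8),np.ones((9,9)))>0
        pts=plane(c,np.argwhere(M)[:,::-1],.003)[:,:2]; r=cv2.minAreaRect((pts*1000).astype(np.float32))
        R=ring&~M&(zz>.0055)
        print(k,M.sum(),'floor z',np.median(zz[M]).round(4),'rim',np.percentile(zz[ring&~M],95).round(4),'mean',(pts.mean(0)*1000).round(1),np.round(r[0],1),np.round(r[1],1),round(r[2],1))
    for k,(u,v) in dict(tl=(279,291),tsq=(294,233),ts=(309,193),tlong=(308,161)).items():
        n,L2=cv2.connectedComponents(ds,connectivity=4); M=L2==L2[v,u]
        pts=plane(s,np.argwhere(M)[:,::-1],.003)[:,:2]; print('side',k,M.sum(),(pts.mean(0)*1000).round(1))
    save('crop',cv2.resize(np.vstack([np.hstack([c['pixels'][v-25:v+25,u-25:u+25] for u,v in [S[k] for k in q]]) for q in (('slider','cap','eyep','block'),('obj','red1','red2','jar'))]),None,fx=4,fy=4))
E
python3 m.py
```

```text
slider 324 h 0.032 side 0.030 [473.1 148.7] [ 68.5 315.8] 0.0 | side [473.4 282.3] [69.5 27. ] 35.6
cap 343 h 0.031 side 0.031 [479.6  70.2] [ 13.6 167.8] 24.0 | side [448.4 140.1] [15.7 13.2] 89.2
eyep 163 h 0.055 side 0.054 [485.9   9. ] [25.6 50.2] 76.9 | side [475.  10.] [27.2 28.4] 54.3
block 327 h 0.036 side 0.035 [468.  -85.4] [163.4  52.3] 80.4 | side [ 460.  -140.9] [43.4 48.4] 15.6
obj 447 h 0.055 side 0.054 [ 481.  -153.9] [292.5  32.5] 86.0 | side [ 475.3 -284.8] [34.7 31.8] 9.0
jar 455 h 0.078 side 0.078 [649.8 -37.6] [ 47.  286.5] 88.0 | side [772.2 -42.7] [47.5 49. ] 37.5
red1 311 h 0.036 side 0.035 [360.   34.9] [44.2 41.1] 13.8 | side [362.4  34.3] [45.9 46.7] 12.8
red2 323 h 0.037 side 0.035 [420.1 -45.6] [182.6  49.7] 37.9 | side [369.1 -86.9] [46.9 43.1] 58.4
tl 539 floor z 0.0026 rim 0.0096 mean [607.6 253.9] [607.7 253. ] [66.2 65.3] 90.0
tsq 504 floor z 0.0037 rim 0.0095 mean [610.1  83.8] [610.   83.9] [57.4 58.7] 67.9
ts 292 floor z 0.0024 rim 0.0093 mean [598.5 -83.4] [598.2 -83.5] [46.5 46.5] 0.0
tlong 497 floor z 0.0034 rim 0.0103 mean [ 620.9 -248.7] [ 621.  -248.6] [39.8 84.3] 63.8
side tl 906 [609. 250.]
side tsq 441 [612.3  76.5]
side ts 141 [601.2 -89.7]
side tlong 226702 [ 738.1 -463.2]
```

View pics/crop.png

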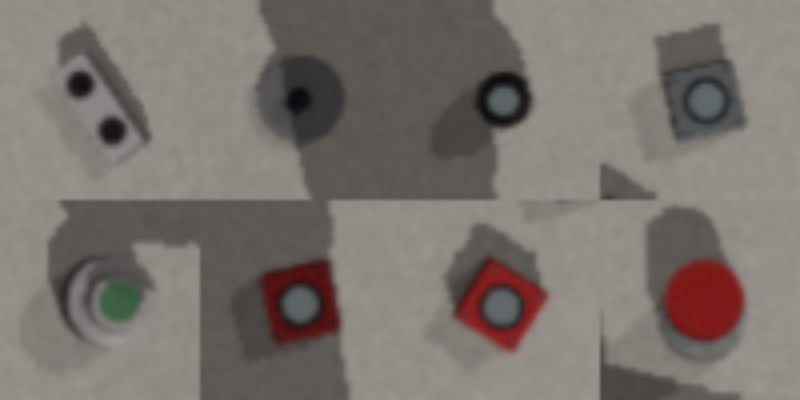

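The crops confirm the choices: slider, cap, eyepiece and grey block in the top row. In the bottom row are the objective with its green glass, two red look-alikes and the jar. I'll redo the top measurement without the pixels that have no depth.

```bash
sed -i "s/m=A\[A\[:,2\]>h-.005\]/m=A[abs(A[:,2]-h)<.005]/; s/,1\]\*0//" m.py
python3 - <<'E'
import m
c,s,P=m.objs()
E
```

```text
slider 320 h 0.032 side 0.030 [472.4 282.6] [70.3 26.3] 35.1 | side [473.9 281.8] [69.1 27.9] 35.6
cap 326 h 0.030 side 0.031 [448.  140.7] [12.7 14.3] 44.0 | side [448.3 140.9] [14.2 13.2] 89.7
eyep 165 h 0.056 side 0.054 [473.4  11.1] [24.6 24.9] 89.2 | side [475.7  11.3] [27.  27.7] 84.3
block 327 h 0.036 side 0.035 [ 457.8 -138.3] [43.9 43.7] 12.8 | side [ 459.  -139.8] [44.5 47.6] 12.9
obj 445 h 0.055 side 0.055 [ 471.7 -284.6] [31.8 33.5] 62.1 | side [ 475.3 -286.4] [32.3 33.4] 45.0
jar 458 h 0.079 side 0.078 [771.  -42.3] [45.9 45.4] 27.0 | side [772.  -42.6] [48.7 50.5] 28.3
red1 311 h 0.036 side 0.035 [360.3  35.1] [43.5 42.4] 15.0 | side [362.7  34.1] [44.5 46.2] 13.9
red2 326 h 0.036 side 0.035 [365.7 -85.6] [43.6 43.3] 58.4 | side [368.7 -87.6] [45.2 43.7] 57.6
```

All five parts and four trays are located. I'll start with the objective, first turning the tool to yaw 0 so its axes line up with the world axes.

{"name": "servo_tool", "arguments": {"motion": [[[3.6,-1.5,1,7,-1],[7.2,-3,2,14,-1],[10.8,-4.5,3,18.9,-1],[14.4,-6,4,18.9,-1],[17.8,-7.6,5,18.9,-1]]]}}

```text
time_s: 0.8
eef_pos: [0.3311, -0.4133, 0.206]
eef_rot: [0.0, 1.0, -0.0, 0.0]
wrist_force: [0.0, -0.7, 0.6]
opening: 0.995
grasp_force: 0.0
```

{"name": "servo_tool", "arguments": {"motion": [[[3.5,-3.2,2,0,-1],[7,-6.4,4,0,-1],[10.6,-9.6,6,0,-1],[14.2,-12.8,7.6,0,-1],[14.2,-12.8,7.6,0,-1]]]}}

```text
time_s: 1.3
eef_pos: [0.4738, -0.2817, 0.1279]
eef_rot: [-0.002, 1.0, 0.002, -0.001]
wrist_force: [-0.7, -0.1, 0.5]
opening: 1.001
grasp_force: 0.0
```

Run:
```python
from h import *
c=cam('side'); save('s1',cv2.resize(c['pixels'][60:260,230:490],None,fx=3,fy=3)); print(ctrl.get_obs()['eef_pos'])
```

```text
[ 0.47329025 -0.2831124   0.12857947]
```

View pics/s1.png

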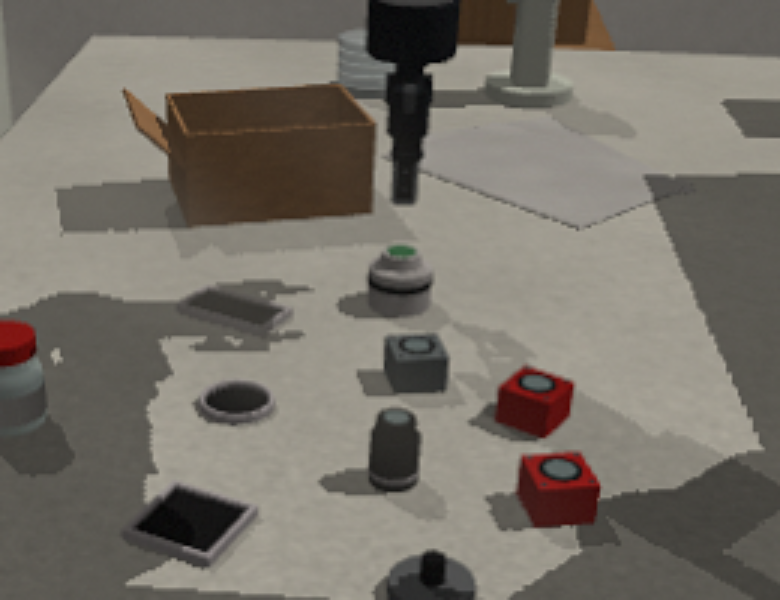

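The gripper is straight above the objective (view pixel about 400,280). Descending and gripping.

{"name": "servo_tool", "arguments": {"motion": [[[0,0,2.5,0,-1],[0,0,5,0,-1],[0,0,7.5,0,-1],[0,0,9.3,0,-1],[0,0,9.3,0,-1]]]}}

```text
time_s: 1.85
eef_pos: [0.47, -0.2862, 0.0352]
eef_rot: [-0.001, 1.0, -0.001, -0.002]
wrist_force: [-0.4, -0.1, -0.4]
opening: 1.003
grasp_force: 0.0
```

{"name": "servo_tool", "arguments": {"motion": [[[0,0,0,0,-0.3],[0,0,0,0,0.2],[0,0,0,0,1],[0,0,0,0,1],[0,0,0,0,1]]]}}

```text
time_s: 2.35
eef_pos: [0.4729, -0.2876, 0.0394]
eef_rot: [0.001, 1.0, -0.0, 0.001]
wrist_force: [-2.2, 0.1, 5.9]
opening: 0.655
grasp_force: 64.7
```

{"name": "servo_tool", "arguments": {"motion": [[[0,0,0,0,1],[0,0,0,0,1],[0,0,0,0,1],[0,0,0,0,1],[0,0,0,0,1]]]}}

```text
time_s: 2.85
eef_pos: [0.4729, -0.2876, 0.0394]
eef_rot: [0.001, 1.0, 0.0, 0.001]
wrist_force: [-2.3, 0.6, 6.0]
opening: 0.651
grasp_force: 64.7
```

{"name": "servo_tool", "arguments": {"motion": [[[0,0,-1,0,1],[0,0,-3,0,1],[0,0,-6,0,1],[0,0,-9,0,1],[0,0,-11,0,1]]]}}

```text
time_s: 3.35
eef_pos: [0.4726, -0.287, 0.1504]
eef_rot: [0.001, 1.0, 0.0, 0.001]
wrist_force: [0.0, 0.0, -3.2]
opening: 0.653
grasp_force: 65.0
```

{"name": "servo_tool", "arguments": {"motion": [[[0.5,-2,0,0,1],[1.5,-6,0,0,1],[2.5,-10,0,0,1],[3.5,-14,0,0,1],[4.5,-18,0,0,1]]]}}

```text
time_s: 3.85
eef_pos: [0.5171, -0.1049, 0.1482]
eef_rot: [0.0, 1.0, -0.0, 0.0]
wrist_force: [-0.3, -0.9, -3.3]
opening: 0.654
grasp_force: 65.0
```

{"name": "servo_tool", "arguments": {"motion": [[[0.9,-3.6,0,0,1],[1.8,-7.2,0,0,1],[2.7,-10.8,0,0,1],[3.6,-14.4,0,0,1],[4.5,-18,0,0,1]]]}}

```text
time_s: 4.35
eef_pos: [0.5621, 0.0751, 0.1481]
eef_rot: [0.0, 1.0, 0.0, 0.0]
wrist_force: [0.5, -0.4, -4.1]
opening: 0.654
grasp_force: 65.0
```

{"name": "servo_tool", "arguments": {"motion": [[[1,-4,0,0,1],[2,-8,0,0,1],[3,-12,0,0,1],[4,-16,0,0,1],[4.5,-17.9,0,0,1]]]}}

```text
time_s: 4.85
eef_pos: [0.607, 0.2561, 0.1481]
eef_rot: [-0.001, 1.0, 0.001, 0.0]
wrist_force: [0.2, -0.4, -3.5]
opening: 0.65
grasp_force: 65.1
```

{"name": "servo_tool", "arguments": {"motion": [[[0,0,0,0,1],[0,0,0,0,1],[0,0,2,0,1],[0,0,4,0,1],[0,0,5,0,1]]]}}

```text
time_s: 5.35
eef_pos: [0.6058, 0.2507, 0.0956]
eef_rot: [0.0, 1.0, -0.001, -0.002]
wrist_force: [-0.7, 0.3, -2.8]
opening: 0.65
grasp_force: 65.0
```

{"name": "servo_tool", "arguments": {"motion": [[[0,0,0,0,1],[0,0,0,0,1],[0,0,0,0,1],[0,0,0,0,1],[0,0,0,0,1]]]}}

```text
time_s: 5.85
eef_pos: [0.6075, 0.2526, 0.0981]
eef_rot: [-0.0, 1.0, 0.0, 0.001]
wrist_force: [-0.3, -0.3, -3.7]
opening: 0.657
grasp_force: 65.1
```

Run:
```python
from h import *
c=cam('side'); o=ctrl.get_obs(); print(o['eef_pos'],o['opening'],o['wrist_force'])
P=cloud(c).reshape(-1,3); e=o['eef_pos']
c2=cam('top'); save('s2',np.vstack([cv2.resize(c['pixels'][140:340,150:450],None,fx=1.5,fy=1.5),cv2.resize(c2['pixels'][100:280,130:430],None,fx=1.5,fy=1.5)]))
```

```text
[0.60735544 0.25263881 0.0979309 ] 0.655084167172428 [ 0.09384147  0.7881988  -3.49408269]
```

View pics/s2.png

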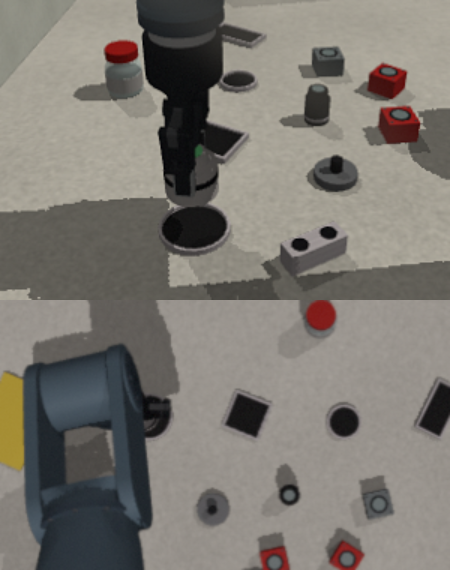

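Side crop: the objective is held upright above the large round tray at about (195,228). Now lowering it slowly.

{"name": "servo_tool", "arguments": {"motion": [[[0,0,1.2,0,1],[0,0,2.4,0,1],[0,0,3.4,0,1],[0,0,4.2,0,1],[0,0,4.7,0,1]]]}}

```text
time_s: 6.45
eef_pos: [0.6063, 0.2523, 0.0485]
eef_rot: [0.0, 1.0, -0.0, -0.001]
wrist_force: [-0.2, -0.8, -3.8]
opening: 0.657
grasp_force: 65.1
```

{"name": "servo_tool", "arguments": {"motion": [[[0,0,0.2,0,1],[0,0,0.4,0,1],[0,0,0.6,0,1],[0,0,0.7,0,1],[0,0,0.7,0,1]]]}}

```text
time_s: 6.95
eef_pos: [0.6072, 0.2525, 0.0435]
eef_rot: [-0.0, 1.0, -0.0, 0.0]
wrist_force: [-0.3, -0.5, -3.3]
opening: 0.654
grasp_force: 65.1
```

{"name": "servo_tool", "arguments": {"motion": [[[0,0,0.1,0,1],[0,0,0.15,0,1],[0,0,0.2,0,1],[0,0,0.2,0,1],[0,0,0.2,0,1]]]}}

```text
time_s: 7.45
eef_pos: [0.6073, 0.2526, 0.0425]
eef_rot: [0.0, 1.0, 0.0, 0.0]
wrist_force: [-4.2, -1.0, 5.7]
opening: 0.656
grasp_force: 66.0
```

Contact felt. Releasing, lifting off, and moving over the cap.

{"name": "servo_tool", "arguments": {"motion": [[[0,0,0,0,0],[0,0,0,0,-1],[0,0,0,0,-1],[0,0,0,0,-1],[0,0,0,0,-1]]]}}

```text
time_s: 7.95
eef_pos: [0.6072, 0.2525, 0.0413]
eef_rot: [-0.0, 1.0, -0.0, 0.0]
wrist_force: [-1.1, -0.4, -0.6]
opening: 0.997
grasp_force: 0.0
```

{"name": "servo_tool", "arguments": {"motion": [[[0,0,-1,0,-1],[0,0,-3,0,-1],[0,0,-6,0,-1],[0,0,-9,0,-1],[0,0,-11,0,-1]]]}}

```text
time_s: 8.45
eef_pos: [0.6082, 0.2528, 0.1547]
eef_rot: [-0.0, 1.0, -0.0, 0.002]
wrist_force: [0.4, -0.5, -0.6]
opening: 0.999
grasp_force: 0.0
```

{"name": "servo_tool", "arguments": {"motion": [[[-3.5,2.5,0,0,-1],[-7,5,0,0,-1],[-11,7.7,0,0,-1],[-14.5,10,0,0,-1],[-15.9,11.2,0,0,-1]]]}}

```text
time_s: 8.95
eef_pos: [0.4449, 0.1395, 0.1513]
eef_rot: [0.0, 1.0, -0.0, -0.001]
wrist_force: [0.7, 0.6, -0.4]
opening: 0.997
grasp_force: 0.0
```

{"name": "servo_tool", "arguments": {"motion": [[[0,0,0,0,0],[0,0,2,0,0],[0,0,4,0,0],[0,0,6,0,0],[0,0,7,0,0]]]}}

```text
time_s: 9.45
eef_pos: [0.4485, 0.1409, 0.0804]
eef_rot: [-0.0, 1.0, -0.0, -0.0]
wrist_force: [0.3, 0.2, 0.5]
opening: 0.504
grasp_force: 0.0
```

Run:
```python
from h import *
c=cam('side'); o=ctrl.get_obs(); print(o['eef_pos'],o['opening'])
P=cloud(c).reshape(-1,3); B=P[np.linalg.norm(P[:,:2]-[.607,.2525],axis=1)<.04]; h=np.percentile(B[:,2],97); b=B[(abs(B[:,2]-h)<.004)]
print(h,cv2.minAreaRect((b[:,:2]*1000).astype(np.float32)))
save('s3',cv2.resize(c['pixels'][190:340,230:450],None,fx=3,fy=3))
```

```text
[0.44766327 0.14081195 0.07936826] 0.5023190916589624
0.05700973434759388 ((607.4635620117188, 252.90496826171875), (34.168975830078125, 34.50958251953125), 12.000983238220215)
```

View pics/s3.png

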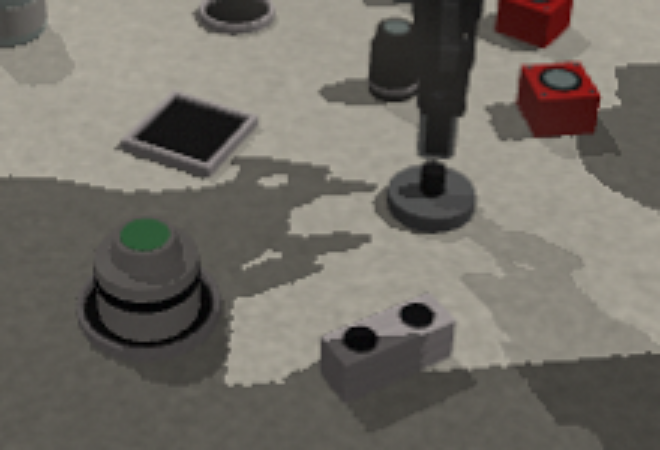

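The objective stands upright in the large tray at crop (147,280). The half-open gripper is over the cap's knob at (432,180), so I'll grip it there.

{"name": "servo_tool", "arguments": {"motion": [[[0,0,1.5,0,0],[0,0,3,0,0],[0,0,3.9,0,0],[0,0,3.9,0,0],[0,0,3.9,0,0]]]}}

```text
time_s: 10.0
eef_pos: [0.4487, 0.1407, 0.0428]
eef_rot: [-0.0, 1.0, -0.0, 0.0]
wrist_force: [0.1, -0.3, -0.4]
opening: 0.503
grasp_force: 0.0
```

{"name": "servo_tool", "arguments": {"motion": [[[0,0,0,0,0.3],[0,0,0,0,0.6],[0,0,0,0,1],[0,0,0,0,1],[0,0,0,0,1]]]}}

```text
time_s: 10.5
eef_pos: [0.4487, 0.1406, 0.0432]
eef_rot: [-0.0, 1.0, -0.0, 0.001]
wrist_force: [-1.2, 1.0, 5.0]
opening: 0.155
grasp_force: 58.5
```

{"name": "servo_tool", "arguments": {"motion": [[[0,0,0,0,1],[0,0,0,0,1],[0,0,0,0,1],[0,0,0,0,1],[0,0,0,0,1]]]}}

```text
time_s: 11.0
eef_pos: [0.4487, 0.1406, 0.0432]
eef_rot: [-0.0, 1.0, -0.0, 0.001]
wrist_force: [-1.0, -0.2, 5.5]
opening: 0.151
grasp_force: 58.5
```

{"name": "servo_tool", "arguments": {"motion": [[[0,0,-1,0,1],[0,0,-3,0,1],[0,0,-6,0,1],[0,0,-8,0,1],[0,0,-9,0,1]]]}}

```text
time_s: 11.5
eef_pos: [0.4493, 0.1406, 0.135]
eef_rot: [-0.0, 1.0, -0.0, 0.002]
wrist_force: [1.1, 0.0, -0.8]
opening: 0.149
grasp_force: 58.5
```

{"name": "servo_tool", "arguments": {"motion": [[[2.5,-1.8,0,0,1],[6.5,-4.6,0,0,1],[10.5,-7.4,0,0,1],[14,-9.9,0,0,1],[15.9,-11.2,0,0,1]]]}}

```text
time_s: 12.0
eef_pos: [0.6091, 0.2543, 0.1321]
eef_rot: [-0.0, 1.0, 0.0, 0.0]
wrist_force: [0.6, -0.2, -0.2]
opening: 0.154
grasp_force: 58.6
```

{"name": "servo_tool", "arguments": {"motion": [[[0,0,0,0,1],[0,0,0,0,1],[0,0,1.2,0,1],[0,0,2.4,0,1],[0,0,3,0,1]]]}}

```text
time_s: 12.5
eef_pos: [0.6053, 0.2517, 0.1]
eef_rot: [0.0, 1.0, -0.0, -0.002]
wrist_force: [0.2, 0.0, -0.4]
opening: 0.15
grasp_force: 58.7
```

{"name": "servo_tool", "arguments": {"motion": [[[0,0,0.2,0,1],[0,0,0.4,0,1],[0,0,0.6,0,1],[0,0,0.8,0,1],[0,0,0.8,0,1]]]}}

```text
time_s: 13.0
eef_pos: [0.6071, 0.2525, 0.0942]
eef_rot: [0.0, 1.0, -0.0, -0.0]
wrist_force: [0.1, 1.0, -0.1]
opening: 0.15
grasp_force: 58.7
```

{"name": "servo_tool", "arguments": {"motion": [[[0,0,0.1,0,1],[0,0,0.2,0,1],[0,0,0.3,0,1],[0,0,0.4,0,1],[0,0,0.4,0,1]]]}}

```text
time_s: 13.5
eef_pos: [0.607, 0.2525, 0.0901]
eef_rot: [0.0, 1.0, -0.0, -0.0]
wrist_force: [0.5, 0.0, -0.6]
opening: 0.152
grasp_force: 58.7
```

{"name": "servo_tool", "arguments": {"motion": [[[0,0,0.05,0,1],[0,0,0.1,0,1],[0,0,0.1,0,1],[0,0,0.1,0,1],[0,0,0.1,0,1]]]}}

```text
time_s: 14.0
eef_pos: [0.6071, 0.2525, 0.0893]
eef_rot: [-0.0, 1.0, -0.0, 0.0]
wrist_force: [-1.0, -0.4, 0.1]
opening: 0.15
grasp_force: 58.7
```

{"name": "servo_tool", "arguments": {"motion": [[[0,0,0,0,0.5],[0,0,0,0,0.2],[0,0,0,0,0],[0,0,0,0,0],[0,0,0,0,0]]]}}

```text
time_s: 14.5
eef_pos: [0.6071, 0.2525, 0.0893]
eef_rot: [-0.0, 1.0, -0.0, 0.0]
wrist_force: [-0.9, 1.4, 0.3]
opening: 0.499
grasp_force: 0.0
```

{"name": "servo_tool", "arguments": {"motion": [[[0,0,-1,0,0],[0,0,-3,0,0],[0,0,-5,0,0],[0,0,-7,0,0],[0,0,-7,0,0]]]}}

```text
time_s: 15.0
eef_pos: [0.6094, 0.2531, 0.1637]
eef_rot: [-0.001, 1.0, 0.0, 0.003]
wrist_force: [-0.4, 0.4, -0.2]
opening: 0.5
grasp_force: 0.0
```

{"name": "servo_tool", "arguments": {"motion": [[[-2.5,4,0,0,0],[-5,8,0,0,0],[-7,12,0,0,0],[-9,16,0,0,0],[-11,20,0,0,-0.5]]]}}

```text
time_s: 15.5
eef_pos: [0.4956, 0.0513, 0.1587]
eef_rot: [0.0, 1.0, 0.0, -0.0]
wrist_force: [0.8, -1.2, -0.2]
opening: 0.649
grasp_force: 0.0
```

{"name": "servo_tool", "arguments": {"motion": [[[-1.5,3,0,0,-0.5],[-2.3,4.1,0,0,-0.5],[-2.3,4.1,1,0,-0.5],[-2.3,4.1,3,0,-0.5],[-2.3,4.1,4,0,-0.5]]]}}

```text
time_s: 16.0
eef_pos: [0.4736, 0.0127, 0.1174]
eef_rot: [-0.0, 1.0, 0.0, -0.001]
wrist_force: [-0.2, -0.2, -0.6]
opening: 0.746
grasp_force: 0.0
```

Run:
```python
from h import *
c=cam('side'); o=ctrl.get_obs(); print(o['eef_pos'],o['opening'])
P=cloud(c).reshape(-1,3); B=P[np.linalg.norm(P[:,:2]-[.607,.2525],axis=1)<.04]; h=np.percentile(B[:,2],98); b=B[(abs(B[:,2]-h)<.004)]
print(h,cv2.minAreaRect((b[:,:2]*1000).astype(np.float32)))
save('s4',cv2.resize(c['pixels'][140:340,230:450],None,fx=3,fy=3))
```

```text
[0.47259451 0.01283659 0.11615989] 0.7531150566308094
0.07662048784856623 ((606.380859375, 252.44869995117188), (15.863814353942871, 14.513397216796875), 75.95001983642578)
```

View pics/s4.png

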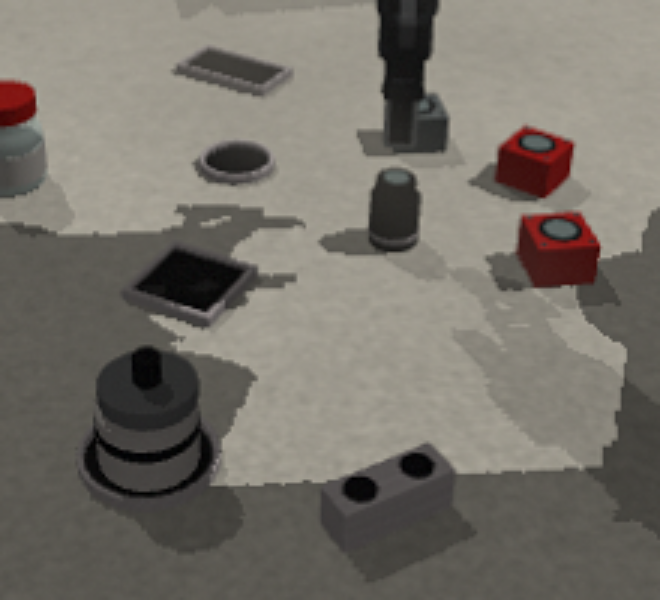

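The cap sits squarely on the objective, knob at crop (147,365). The knob top measures 76.6 mm, which matches. Next is the eyepiece at (394,210).

{"name": "servo_tool", "arguments": {"motion": [[[0,-0.1,2,0,-0.5],[0,-0.1,4.5,0,-0.5],[0,-0.1,7,0,-0.5],[0,-0.1,8.1,0,-0.5],[0,-0.1,8.1,0,-0.5]]]}}

```text
time_s: 16.55
eef_pos: [0.4729, 0.0134, 0.0368]
eef_rot: [-0.0, 1.0, 0.0, -0.002]
wrist_force: [-1.6, 0.4, -0.1]
opening: 0.752
grasp_force: 0.0
```

{"name": "servo_tool", "arguments": {"motion": [[[0,-0.1,0,0,-0.2],[0,-0.1,0,0,0.1],[0,-0.1,0,0,0.4],[0,-0.1,0,0,1],[0,-0.1,0,0,1]]]}}

```text
time_s: 17.05
eef_pos: [0.4754, 0.0133, 0.0399]
eef_rot: [0.0, 1.0, -0.0, 0.001]
wrist_force: [0.0, 0.4, 5.8]
opening: 0.4
grasp_force: 59.4
```

{"name": "servo_tool", "arguments": {"motion": [[[0,0,0,0,1],[0,0,0,0,1],[0,0,0,0,1],[0,0,0,0,1],[0,0,0,0,1]]]}}

```text
time_s: 17.55
eef_pos: [0.4754, 0.0133, 0.0399]
eef_rot: [0.0, 1.0, -0.0, 0.001]
wrist_force: [-0.4, 1.1, 5.4]
opening: 0.398
grasp_force: 59.4
```

{"name": "servo_tool", "arguments": {"motion": [[[0,0,-1,0,1],[0,0,-3,0,1],[0,0,-5,0,1],[0,0,-7,0,1],[0,0,-8,0,1]]]}}

```text
time_s: 18.05
eef_pos: [0.4752, 0.0133, 0.1209]
eef_rot: [0.0, 1.0, -0.0, 0.002]
wrist_force: [0.4, 0.2, -0.9]
opening: 0.401
grasp_force: 59.8
```

{"name": "servo_tool", "arguments": {"motion": [[[2,1.6,0,0,1],[5,4,0,0,1],[8,6.4,0,0,1],[11,8.7,0,0,1],[12.3,9.7,0,0,1]]]}}

```text
time_s: 18.55
eef_pos: [0.5994, -0.0859, 0.1189]
eef_rot: [0.001, 1.0, -0.001, 0.001]
wrist_force: [-0.0, -0.5, -1.0]
opening: 0.4
grasp_force: 59.9
```

{"name": "servo_tool", "arguments": {"motion": [[[0,0,0,0,1],[0,0,0,0,1],[0,0,2,0,1],[0,0,4,0,1],[0,0,5,0,1]]]}}

```text
time_s: 19.05
eef_pos: [0.5948, -0.0819, 0.0665]
eef_rot: [-0.001, 1.0, 0.0, -0.002]
wrist_force: [-0.4, -0.5, -1.4]
opening: 0.401
grasp_force: 59.9
```

{"name": "servo_tool", "arguments": {"motion": [[[0,0,0.6,0,1],[0,0,1.2,0,1],[0,0,1.7,0,1],[0,0,2,0,1],[0,0,2,0,1]]]}}

```text
time_s: 19.55
eef_pos: [0.597, -0.0835, 0.0481]
eef_rot: [-0.0, 1.0, -0.0, -0.0]
wrist_force: [0.3, 0.6, -1.7]
opening: 0.403
grasp_force: 59.9
```

{"name": "servo_tool", "arguments": {"motion": [[[0.1,0,0.1,0,1],[0.1,0,0.2,0,1],[0.1,0,0.3,0,1],[0.1,0,0.4,0,1],[0.1,0,0.45,0,1]]]}}

```text
time_s: 20.05
eef_pos: [0.598, -0.0835, 0.0437]
eef_rot: [-0.0, 1.0, -0.0, -0.0]
wrist_force: [-0.4, 0.2, -2.0]
opening: 0.399
grasp_force: 59.9
```

{"name": "servo_tool", "arguments": {"motion": [[[0,0,0.05,0,1],[0,0,0.1,0,1],[0,0,0.1,0,1],[0,0,0.1,0,1],[0,0,0.1,0,1]]]}}

```text
time_s: 20.55
eef_pos: [0.5981, -0.0835, 0.043]
eef_rot: [0.0, 1.0, -0.0, -0.0]
wrist_force: [-1.7, -0.0, 2.2]
opening: 0.4
grasp_force: 60.0
```

{"name": "servo_tool", "arguments": {"motion": [[[0,0,0,0,0],[0,0,0,0,-0.3],[0,0,0,0,-0.6],[0,0,0,0,-0.6],[0,0,0,0,-0.6]]]}}

```text
time_s: 21.05
eef_pos: [0.5981, -0.0835, 0.0428]
eef_rot: [-0.0, 1.0, -0.0, 0.0]
wrist_force: [0.2, 0.5, -0.2]
opening: 0.798
grasp_force: 0.0
```

{"name": "servo_tool", "arguments": {"motion": [[[0,0,-1,0,-0.6],[0,0,-3,0,-0.6],[0,0,-5,0,-0.6],[0,0,-7,0,-0.6],[0,0,-8,0,-0.6]]]}}

```text
time_s: 21.55
eef_pos: [0.5993, -0.0839, 0.1256]
eef_rot: [0.001, 1.0, -0.0, 0.002]
wrist_force: [0.5, -0.1, 1.2]
opening: 0.797
grasp_force: 0.0
```

{"name": "servo_tool", "arguments": {"motion": [[[-3.5,1.4,0,-5,-0.6],[-7,2.8,0,-10,-0.6],[-10.5,4.2,0,-12.9,-0.6],[-14,5.6,0,-12.9,-0.6],[-14,5.6,0,-12.9,-0.6]]]}}

```text
time_s: 22.05
eef_pos: [0.4542, -0.1397, 0.1221]
eef_rot: [-0.001, 0.994, 0.111, -0.002]
wrist_force: [-0.2, 0.3, -0.2]
opening: 0.802
grasp_force: 0.0
```

{"name": "servo_tool", "arguments": {"motion": [[[0,0,0,0,-0.6],[0,0,0,0,-0.6],[0,0,1,0,-0.6],[0,0,2,0,-0.6],[0,0,2,0,-0.6]]]}}

```text
time_s: 22.55
eef_pos: [0.4571, -0.1384, 0.1006]
eef_rot: [-0.001, 0.994, 0.113, -0.002]
wrist_force: [-0.5, -0.5, -0.0]
opening: 0.804
grasp_force: 0.0
```

Run:
```python
from h import *
c=cam('side'); o=ctrl.get_obs(); print(o['eef_pos'],o['opening'])
P=cloud(c).reshape(-1,3); B=P[np.linalg.norm(P[:,:2]-[.598,-.0835],axis=1)<.03]; h=np.percentile(B[:,2],98); b=B[(abs(B[:,2]-h)<.004)]
print(h,cv2.minAreaRect((b[:,:2]*1000).astype(np.float32)))
save('s5',cv2.resize(c['pixels'][110:260,260:460],None,fx=3.5,fy=3.5))
```

```text
[ 0.45739184 -0.13866947  0.10130067] 0.8001910890150856
0.05748976418895291 ((597.993408203125, -83.244384765625), (27.79705238342285, 26.824623107910156), 7.04270076751709)
```

View pics/s5.png

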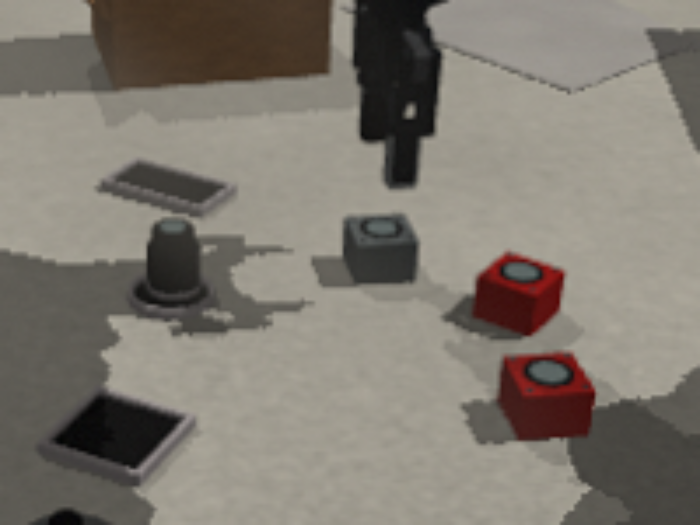

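The eyepiece stands upright in its tray at crop (173,265). The jaws are over the grey block at (380,250), so I'll grasp it.

{"name": "servo_tool", "arguments": {"motion": [[[0,0,2,0,-0.6],[0,0,4.5,0,-0.6],[0,0,6.4,0,-0.6],[0,0,6.8,0,-0.6],[0,0,6.8,0,-0.6]]]}}

```text
time_s: 23.1
eef_pos: [0.4577, -0.1392, 0.0343]
eef_rot: [-0.001, 0.994, 0.112, -0.001]
wrist_force: [0.5, -0.1, 0.2]
opening: 0.802
grasp_force: 0.0
```

{"name": "servo_tool", "arguments": {"motion": [[[0,0,0,0,-0.3],[0,0,0,0,0],[0,0,0,0,0.3],[0,0,0,0,1],[0,0,0,0,1]]]}}

```text
time_s: 23.6
eef_pos: [0.459, -0.14, 0.0362]
eef_rot: [0.001, 0.994, 0.112, 0.001]
wrist_force: [-1.5, 0.9, 5.5]
opening: 0.503
grasp_force: 61.7
```

{"name": "servo_tool", "arguments": {"motion": [[[0,0,0,0,1],[0,0,0,0,1],[0,0,0,0,1],[0,0,0,0,1],[0,0,0,0,1]]]}}

```text
time_s: 24.1
eef_pos: [0.459, -0.14, 0.0362]
eef_rot: [0.001, 0.994, 0.112, 0.001]
wrist_force: [-1.6, 0.9, 6.1]
opening: 0.496
grasp_force: 61.7
```

Run:
```python
from h import *
c=cam('top'); P=cloud(c); v,u=np.mgrid[0:400,0:640]
# floor mask by darkness near each tray, current lighting; z from depth
G=c['pixels'].max(2)
for k,p,rad in (('tsq',(.610,.084),.045),('tlong',(.621,-.249),.06)):
    near=np.linalg.norm(P[:,:,:2]-p,axis=2)<rad
    M=near&(G<60)&(abs(P[:,:,2])<.03)
    n,L,st,_=cv2.connectedComponentsWithStats(M.astype(np.uint8)); M=L==1+st[1:,4].argmax()
    pts=plane(c,np.argwhere(M)[:,::-1],.004)[:,:2]; r=cv2.minAreaRect((pts*1000).astype(np.float32))
    print(k,M.sum(),(pts.mean(0)*1000).round(1),r)
save('t6',cv2.resize(c['pixels'][120:280,200:460],None,fx=3,fy=3))
```

```text
tsq 499 [611.   83.8] ((610.7298583984375, 83.90997314453125), (58.3173713684082, 58.11275863647461), 68.0802001953125)
tlong 474 [ 620.8 -248.3] ((620.9442749023438, -248.47207641601562), (38.35303497314453, 82.17393493652344), 62.883358001708984)
```

{"name": "servo_tool", "arguments": {"motion": [[[0,0,-1,0,1],[0,0,-3,8,1],[0,0,-5.5,16,1],[0,0,-8,24,1],[0,0,-9,32,1]]]}}

```text
time_s: 24.65
eef_pos: [0.4594, -0.1402, 0.1281]
eef_rot: [0.001, 0.986, -0.169, 0.002]
wrist_force: [0.3, 0.5, -2.7]
opening: 0.505
grasp_force: 61.3
```

{"name": "servo_tool", "arguments": {"motion": [[[0,0,0,2.9,1],[0,0,0,2.9,1],[0,0,0,2.9,1],[0,0,0,2.9,1],[0,0,0,2.9,1]]]}}

```text
time_s: 25.15
eef_pos: [0.4578, -0.1394, 0.1245]
eef_rot: [-0.0, 0.982, -0.191, -0.0]
wrist_force: [0.0, -0.1, -1.1]
opening: 0.504
grasp_force: 61.3
```

{"name": "servo_tool", "arguments": {"motion": [[[0.5,-2.5,0,0,1],[1.2,-5.5,0,0,1],[1.9,-9,0,0,1],[2.5,-12,0,0,1],[3,-14,0,0,1]]]}}

```text
time_s: 25.65
eef_pos: [0.539, -0.0191, 0.1245]
eef_rot: [-0.0, 0.982, -0.19, -0.0]
wrist_force: [0.0, 0.3, -1.3]
opening: 0.502
grasp_force: 61.4
```

{"name": "servo_tool", "arguments": {"motion": [[[0.7,-3.5,0,0,1],[1.4,-7,0,0,1],[2,-10,0,0,1],[2.7,-12.4,0,0,1],[2.7,-12.4,0,0,1]]]}}

```text
time_s: 26.15
eef_pos: [0.611, 0.0864, 0.1245]
eef_rot: [-0.0, 0.982, -0.189, 0.0]
wrist_force: [-0.2, 0.4, -1.3]
opening: 0.503
grasp_force: 61.5
```

{"name": "servo_tool", "arguments": {"motion": [[[0,0,0,0,1],[0,0,2,0,1],[0,0,4,0,1],[0,0,5,0,1],[0,0,5,0,1]]]}}

```text
time_s: 26.65
eef_pos: [0.608, 0.0832, 0.0729]
eef_rot: [0.0, 0.982, -0.191, -0.002]
wrist_force: [-0.1, 0.2, -0.8]
opening: 0.5
grasp_force: 61.5
```

{"name": "servo_tool", "arguments": {"motion": [[[0,0,0,0,1],[0,0,0,0,1],[0,0,0,0,1],[0,0,0,0,1],[0,0,0,0,1]]]}}

```text
time_s: 27.15
eef_pos: [0.61, 0.084, 0.0753]
eef_rot: [-0.0, 0.982, -0.191, 0.0]
wrist_force: [0.3, -0.1, -2.2]
opening: 0.506
grasp_force: 61.5
```

{"name": "servo_tool", "arguments": {"motion": [[[0,0,1,0,1],[0,0,2,0,1],[0,0,2.8,0,1],[0,0,3.2,0,1],[0,0,3.2,0,1]]]}}

```text
time_s: 27.65
eef_pos: [0.6089, 0.084, 0.0414]
eef_rot: [0.0, 0.982, -0.191, -0.001]
wrist_force: [-0.4, 1.4, -1.3]
opening: 0.5
grasp_force: 61.6
```

{"name": "servo_tool", "arguments": {"motion": [[[0,0,0.1,0,1],[0,0,0.2,0,1],[0,0,0.25,0,1],[0,0,0.3,0,1],[0,0,0.3,0,1]]]}}

```text
time_s: 28.15
eef_pos: [0.61, 0.0839, 0.0403]
eef_rot: [-0.0, 0.982, -0.191, 0.0]
wrist_force: [-0.1, 0.0, 0.6]
opening: 0.504
grasp_force: 61.8
```

{"name": "servo_tool", "arguments": {"motion": [[[0,0,0,0,-0.2],[0,0,0,0,-0.5],[0,0,0,0,-0.5],[0,0,0,0,-0.5],[0,0,0,0,-0.5]]]}}

```text
time_s: 28.65
eef_pos: [0.6098, 0.0839, 0.0398]
eef_rot: [-0.0, 0.982, -0.191, 0.0]
wrist_force: [0.5, 0.5, 0.4]
opening: 0.75
grasp_force: 0.0
```

{"name": "servo_tool", "arguments": {"motion": [[[0,0,-1,0,-0.5],[0,0,-3,0,-0.5],[0,0,-5,0,-0.5],[0,0,-7.5,0,-0.5],[0,0,-9,0,-0.5]]]}}

```text
time_s: 29.15
eef_pos: [0.6109, 0.0839, 0.1326]
eef_rot: [-0.0, 0.982, -0.191, 0.002]
wrist_force: [0.5, -0.5, -0.7]
opening: 0.75
grasp_force: 0.0
```

{"name": "servo_tool", "arguments": {"motion": [[[-3.5,-2.3,0,0,-0.5],[-7.5,-5,0,0,-0.5],[-11.5,-7.6,0,0,-0.5],[-15.5,-10.2,0,0,-0.5],[-19,-12.5,0,0,-0.5]]]}}

```text
time_s: 29.65
eef_pos: [0.4789, 0.2726, 0.1302]
eef_rot: [-0.0, 0.982, -0.191, 0.0]
wrist_force: [1.3, 0.1, -0.0]
opening: 0.752
grasp_force: 0.0
```

{"name": "servo_tool", "arguments": {"motion": [[[-1.1,-0.8,0,-8,-0.5],[-1.1,-0.8,0,-16,-0.5],[-1.1,-0.8,0,-24,-0.5],[-1.1,-0.8,0,-32,-0.5],[-1.1,-0.8,0,-40,-0.5]]]}}

```text
time_s: 30.15
eef_pos: [0.4732, 0.2827, 0.1302]
eef_rot: [-0.0, 0.987, 0.159, 0.0]
wrist_force: [0.8, 0.0, -0.8]
opening: 0.754
grasp_force: 0.0
```

{"name": "servo_tool", "arguments": {"motion": [[[0,0,0,-8,-0.5],[0,0,1,-16,-0.5],[0,0,2,-17.3,-0.5],[0,0,3,-17.3,-0.5],[0,0,3,-17.3,-0.5]]]}}

```text
time_s: 30.65
eef_pos: [0.472, 0.2821, 0.0979]
eef_rot: [0.0, 0.953, 0.302, -0.002]
wrist_force: [-0.3, -0.8, -0.1]
opening: 0.752
grasp_force: 0.0
```

Run:
```python
from h import *
c=cam('side'); o=ctrl.get_obs(); print(o['eef_pos'],o['opening'],o['eef_rot'])
P=cloud(c).reshape(-1,3); B=P[np.linalg.norm(P[:,:2]-[.610,.084],axis=1)<.04]; h=np.percentile(B[:,2],97); b=B[(abs(B[:,2]-h)<.004)]
print(h,cv2.minAreaRect((b[:,:2]*1000).astype(np.float32)))
save('s7',cv2.resize(c['pixels'][190:350,230:450],None,fx=3,fy=3))
```

```text
[0.47249249 0.28225332 0.09872941] 0.7526057887308167 [ 3.02519371e-05  9.53268274e-01  3.02122891e-01 -1.16478963e-03]
0.038733783971759535 ((610.31396484375, 85.05608367919922), (45.519832611083984, 44.535377502441406), 69.66206359863281)
```

View pics/s7.png

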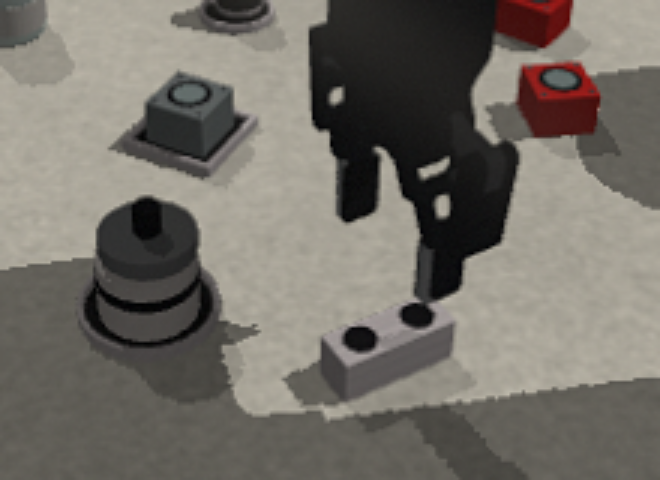

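The block sits in the square tray at crop (190,110). The jaws straddle the slider at (388,345), so I'll descend and grip.

{"name": "servo_tool", "arguments": {"motion": [[[0,0,2,0,-0.5],[0,0,4.5,0,-0.5],[0,0,6.2,0,-0.5],[0,0,6.7,0,-0.5],[0,0,6.7,0,-0.5]]]}}

```text
time_s: 31.2
eef_pos: [0.473, 0.2825, 0.0324]
eef_rot: [0.0, 0.953, 0.303, -0.001]
wrist_force: [-0.1, -0.3, -0.0]
opening: 0.751
grasp_force: 0.0
```

{"name": "servo_tool", "arguments": {"motion": [[[0,0,0,0,-0.2],[0,0,0,0,0.1],[0,0,0,0,0.4],[0,0,0,0,1],[0,0,0,0,1]]]}}

```text
time_s: 31.7
eef_pos: [0.4741, 0.2829, 0.0341]
eef_rot: [-0.0, 0.953, 0.303, 0.001]
wrist_force: [-2.0, -0.4, 5.9]
opening: 0.288
grasp_force: 60.2
```

{"name": "servo_tool", "arguments": {"motion": [[[0,0,0,0,1],[0,0,0,0,1],[0,0,0,0,1],[0,0,0,0,1],[0,0,0,0,1]]]}}

```text
time_s: 32.2
eef_pos: [0.4741, 0.2829, 0.034]
eef_rot: [-0.0, 0.953, 0.303, 0.001]
wrist_force: [-0.7, -0.3, 7.2]
opening: 0.288
grasp_force: 60.2
```

{"name": "servo_tool", "arguments": {"motion": [[[0,0,-1,0,1],[0,0,-3,6,1],[0,0,-6,14,1],[0,0,-9.5,22,1],[0,0,-12,30,1]]]}}

```text
time_s: 32.7
eef_pos: [0.4738, 0.2828, 0.1556]
eef_rot: [-0.0, 0.999, 0.043, 0.001]
wrist_force: [0.9, 0.7, -2.4]
opening: 0.289
grasp_force: 59.4
```

{"name": "servo_tool", "arguments": {"motion": [[[0,0,0,8,1],[0,0,0,16,1],[0,0,0,24,1],[0,0,0,32,1],[0,0,0,32,1]]]}}

```text
time_s: 33.2
eef_pos: [0.4731, 0.2825, 0.1533]
eef_rot: [-0.0, 0.973, -0.232, 0.0]
wrist_force: [-0.6, -0.8, -0.6]
opening: 0.289
grasp_force: 59.4
```

{"name": "servo_tool", "arguments": {"motion": [[[1.5,1.7,0,0,1],[4,4.5,0,0,1],[6.8,7.5,0,0,1],[9.5,10.5,0,0,1],[12.3,13.6,0,0,1]]]}}

```text
time_s: 33.7
eef_pos: [0.5221, 0.1044, 0.1532]
eef_rot: [-0.0, 0.974, -0.229, 0.0]
wrist_force: [0.5, 0.2, -0.1]
opening: 0.292
grasp_force: 59.4
```

{"name": "servo_tool", "arguments": {"motion": [[[2.6,2.8,0,0,1],[5.1,5.6,0,0,1],[7.6,8.3,0,0,1],[10,11,0,0,1],[12.3,13.6,0,0,1]]]}}

```text
time_s: 34.2
eef_pos: [0.571, -0.0726, 0.1531]
eef_rot: [0.0, 0.973, -0.229, 0.0]
wrist_force: [0.8, -0.3, -0.9]
opening: 0.289
grasp_force: 59.4
```

{"name": "servo_tool", "arguments": {"motion": [[[3,3.3,0,0,1],[6,6.6,0,0,1],[9,10,0,0,1],[11.3,12.6,0,0,1],[12.4,13.7,0,0,1]]]}}

```text
time_s: 34.7
eef_pos: [0.6201, -0.2527, 0.153]
eef_rot: [0.0, 0.973, -0.231, 0.0]
wrist_force: [0.5, -1.0, -1.5]
opening: 0.292
grasp_force: 59.4
```

{"name": "servo_tool", "arguments": {"motion": [[[0,0,0,0,1],[0,0,2,0,1],[0,0,5,0,1],[0,0,8,0,1],[0,0,8,0,1]]]}}

```text
time_s: 35.2
eef_pos: [0.6165, -0.245, 0.0678]
eef_rot: [-0.002, 0.973, -0.229, -0.005]
wrist_force: [-1.5, 0.5, -2.0]
opening: 0.289
grasp_force: 59.4
```

{"name": "servo_tool", "arguments": {"motion": [[[0,0,0,0,1],[0,0,0,0,1],[0,0,0,0,1],[0,0,0,0,1],[0,0,0,0,1]]]}}

```text
time_s: 35.7
eef_pos: [0.6205, -0.2494, 0.0738]
eef_rot: [0.0, 0.973, -0.231, 0.001]
wrist_force: [0.1, 0.2, -0.9]
opening: 0.287
grasp_force: 59.4
```

Run:
```python
from h import *
c=cam('side'); o=ctrl.get_obs(); print(o['eef_pos'],o['opening'],o['eef_rot'])
c2=cam('top')
save('s8',np.hstack([cv2.resize(c['pixels'][110:210,240:370],None,fx=3,fy=3),cv2.resize(c2['pixels'][130:230,370:500],None,fx=3,fy=3)]))
```

```text
[ 0.62026584 -0.24934017  0.07348468] 0.29062381073784493 [ 1.46307463e-04  9.72957273e-01 -2.30984673e-01  4.52879230e-04]
```

View pics/s8.png

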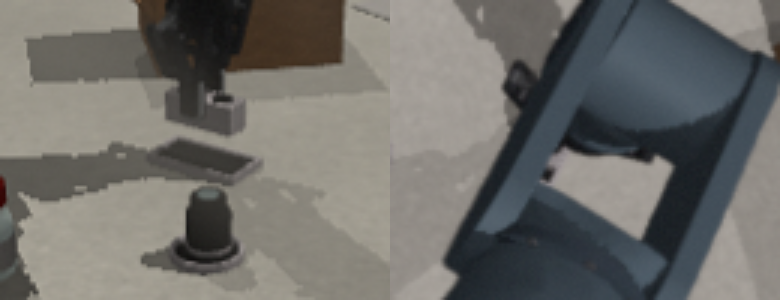

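The slider is aligned above its tray (left crop 205,158). Lowering from 0.0735 to about 0.038.

{"name": "servo_tool", "arguments": {"motion": [[[0,0,1,0,1],[0,0,2,0,1],[0,0,2.8,0,1],[0,0,3.2,0,1],[0,0,3.3,0,1]]]}}

```text
time_s: 36.3
eef_pos: [0.6194, -0.2487, 0.0385]
eef_rot: [-0.0, 0.973, -0.231, -0.001]
wrist_force: [-0.1, 0.8, -1.0]
opening: 0.287
grasp_force: 59.6
```

{"name": "servo_tool", "arguments": {"motion": [[[0,0,0.08,0,1],[0,0,0.15,0,1],[0,0,0.25,0,1],[0,0,0.25,0,1],[0,0,0.25,0,1]]]}}

```text
time_s: 36.8
eef_pos: [0.6204, -0.2493, 0.0381]
eef_rot: [0.0, 0.973, -0.231, 0.0]
wrist_force: [-1.4, -0.0, 3.0]
opening: 0.292
grasp_force: 60.0
```

{"name": "servo_tool", "arguments": {"motion": [[[0,0,0,0,0.2],[0,0,0,0,-0.1],[0,0,0,0,-0.4],[0,0,0,0,-0.4],[0,0,0,0,-0.4]]]}}

```text
time_s: 37.3
eef_pos: [0.62, -0.2491, 0.0372]
eef_rot: [-0.0, 0.973, -0.231, -0.0]
wrist_force: [-0.2, 0.8, 0.5]
opening: 0.699
grasp_force: 0.0
```

{"name": "servo_tool", "arguments": {"motion": [[[0,0,-1,0,-0.4],[0,0,-3,0,-0.4],[0,0,-7,0,-0.4],[0,0,-11,0,-0.4],[0,0,-14,0,-0.4]]]}}

```text
time_s: 37.8
eef_pos: [0.6208, -0.2495, 0.1811]
eef_rot: [0.001, 0.973, -0.231, 0.002]
wrist_force: [-0.1, -0.8, 0.4]
opening: 0.694
grasp_force: 0.0
```

{"name": "servo_tool", "arguments": {"motion": [[[-2,3,0,0,-0.4],[-4,7,0,0,-0.4],[-6,11,0,0,-0.4],[-8,15,0,0,-0.4],[-10,18,0,0,-0.4]]]}}

```text
time_s: 38.3
eef_pos: [0.4482, -0.3665, 0.1784]
eef_rot: [0.001, 0.973, -0.231, 0.001]
wrist_force: [-0.3, 0.1, -0.5]
opening: 0.699
grasp_force: 0.0
```

{"name": "servo_tool", "arguments": {"motion": [[[0,0,0,0,-0.4],[0,0,0,0,-0.4],[0,0,0,0,-0.4],[0,0,0,0,-0.4],[0,0,0,0,-0.4]]]}}

```text
time_s: 38.8
eef_pos: [0.4507, -0.3642, 0.1773]
eef_rot: [-0.0, 0.973, -0.23, 0.0]
wrist_force: [1.0, 0.5, -0.5]
opening: 0.696
grasp_force: 0.0
```

Run:
```python
from h import *
c=cam('top'); s=cam('side'); 
for n,cc in (('top',c),('side',s)):
  P=cloud(cc).reshape(-1,3)
  for k,p,r in (('obj/cap',(.6077,.2535),.035),('eyep',(.5983,-.0834),.026),('slider',(.621,-.2484),.045),('block',(.6107,.084),.036),('jar',(.7715,-.0424),.035)):
    B=P[np.linalg.norm(P[:,:2]-p,axis=1)<r]
    if len(B)<5: print(n,k,'hidden'); continue
    h=np.percentile(B[:,2],97); b=B[abs(B[:,2]-h)<.004]; q=cv2.minAreaRect((b[:,:2]*1000).astype(np.float32))
    print(n,k,'h %.3f'%h,np.round(q[0],1),np.round(q[1],1),round(q[2],1))
save('f',np.vstack([c['pixels'][80:300,170:490],s['pixels'][120:340,180:500]]).repeat(1,0))
```

```text
top obj/cap h 0.074 [606.9 252.9] [12.3 12.7] 1.9
top eyep h 0.058 [596.8 -80.2] [24.9 24.7] 1.0
top slider h 0.035 [ 619.1 -246.9] [26.4 70.1] 63.7
top block h 0.039 [609.1  85.1] [40.3 42.9] 68.1
top jar h 0.078 [770.4 -41.9] [46.7 45.4] 89.8
side obj/cap h 0.076 [606.5 253.2] [15.1 15.8] 55.1
side eyep h 0.057 [598.3 -82.7] [26.8 27.1] 48.6
side slider h 0.035 [ 620.2 -247.4] [28.8 70.9] 65.5
side block h 0.039 [610.5  84.7] [45.2 45.7] 68.9
side jar h 0.078 [771.5 -41.6] [47.3 48.9] 41.5
```

View pics/f.png

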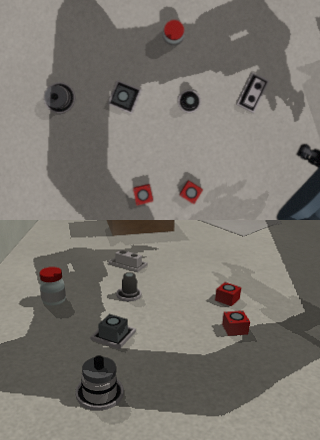

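Everything is in place. In the top half: objective with cap (60,97), block (124,96), eyepiece (190,100), slider (253,92). The jar hasn't moved, and every part is within about 4 mm of its tray's centre.

```bash
python3 -c "
from bench import ctrl
print(ctrl.hand_in())"
```

```text
the job is handed in; nothing more can be done
None
```

The job is handed in, with no verdict returned: all four parts stand upright in their own trays within about 4 mm of centre, the cap sits squarely on the objective, and the sample jar has not moved.

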